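# Release the tile clamps through the guard windows

## Robot

A 6-joint arm with a two-finger parallel gripper is mounted at the origin on a cart in front of the work surface, level with it; the furniture and walls round the work are solid. World frame = base frame: x ahead of the robot, y to its left, z up, the work surface at z = 0. Lengths are in m, angles in rad, forces in N, time in s.
With the tool pointing down it reaches from about 0.4 to 0.925 m from the base axis. Payload 3.4 kg.
Tool frame: the origin (TCP) lies between the finger pads, 19 mm behind the fingertips; this is the grasp point; z points along the fingers, y is the line along which they close (so a half turn about z gives the same grasp; the last joint's range is limited). The gripper opens to 85 mm and grips with 20 to 120 N. Pads are 22 mm wide; open, the fingers measure 114 mm over their backs; the gripper's body (76 mm by 85 mm) begins 54 mm behind the grasp point. The pads swing forward as they close: fully open they stand 13 mm farther back than shut.
Start: joints at [1.087, 0.307, 1.506, -0, 1.328, -0.073], TCP at [0.23, 0.527, 0.25] pointing down, gripper open.
Joint ranges: [-3.12, 3.12], [-1.05, 2.28], [0.14, 2.33], [-1.42, 4.57], [0.1, 2.73], [-2.68, 2.68]. Speed limits (rad/s): [2.57, 2.57, 3.14, 3.14, 3.14, 3.14].

## Interface

Orientations are given as [roll, pitch, yaw] about the fixed x, y, z axes, in that order (R = Rz(yaw) Ry(pitch) Rx(roll)).
In Python, from cell import manip gives the robot as it stands. Calls block until the motion is done:
- manip.movep(position, orientation): joint-space move of the TCP to a pose.
- manip.move_l(position, velocity=0.15, attitude=None, threshold=None): straight line of the TCP; attitude=None keeps the orientation; velocity is the mean speed in m/s. With threshold (N) it stops when the force on the tool has changed by that much, and returns True; else False.
- manip.set_joints(angles): joint-space move.
- manip.open_gripper() and manip.clamp(newtons=None): open the fingers fully, or close them until they stop; newtons is the grip in N (None keeps the last).
- manip.sleep(seconds).
- manip.inverse_kinematics(position, orientation): joint angles nearest the present ones, or None.
- manip.get_state(): the state.
- manip.capture(name): name is "scene" or "top" or "wrist"; returns (picture, depth): 384x512x3 uint8, blue, green, red; 384x512 float32, m along the optical axis (not along the pixel's ray), 0 where there is no reading.
- manip.camera_model(name): a dict with "vertical_fov" (degrees; the focal length in pixels is half the picture's height over the tangent of half this angle, whatever the lens; pixels are square), "cx", "cy" (the principal point, pixels), "world_to_cam" (4x4, takes a point from world to camera coordinates); the wrist camera has in their place "T_tool_cam" (4x4, takes a point from camera to tool coordinates, whose origin is the TCP and whose axes are the flange's). Camera axes: x right, y down, z forward; pixel columns grow to the right and rows downward; lengths in m; the calibration is good to about 2 mm. The wrist camera is an equidistant fisheye: a pixel r from the principal point sees the ray r / f radians off the axis. A picture is of the moment at which its call begins: read the wrist's pose just before it. camera_model takes no time and is no camera call.
A pose or a line that the arm cannot do raises manip.MotionError and nothing moves.
- manip.finish_job(): hands the job in; it is judged then, once.
The state is a dict: "time": time; "qpos": joint angles; "dq": joint speeds; "tau": joint torques, N m; "tool_pos": TCP position; "tcp_rot": TCP orientation; "ft_force": force on the tool from outside, world axes, zero at the start; "wrist_torque": the same for the moment, N m; "finger_gap": finger opening in m; "grip_force": force on a finger pad.
Only numpy, scipy, OpenCV 4.12 (cv2) and the standard library are available. Lean on these libraries where they do the work, as an engineer would, in place of code of your own. Each camera call takes 0.05 s, during which the arm holds its last target. There are 200 camera calls.

## Task

Free the tile from its clamping fixture: reach down through the windows of the yellow guard with your fingers and press first the red lever, then the blue lever, right down to the stop, so that both stay down and both clamp feet stand clear of the tile. Do not touch the yellow guard at any time, and leave the tile and the things standing around the fixture where they are. Finish with the hand clear of everything.

Things in the scene. Friction and masses are not known exactly. Their poses are not given: they have to be found in the camera images.
- guard: fixed yellow sheet-metal guard over the front of an aluminium tile fixture (base 370x310x12 mm). Origin at bench height; +x from the front toward the tile, +y left, z up; yaw within 0.35 rad of 0. Flat roof 5 mm thick, top at z = 90 mm, x -153 to -22 mm, y -131 to +131 mm; front and sides closed. Clamps and base behind it are at most 65 mm high.
- window_left (a point): centre of the left of two square windows in the guard's roof, at its top (z 0.090 m); guard frame x -95, y +60 mm. Opening 88 x 88 mm, sides along the guard's x and y; a 32 mm bar parts the windows. One lever paddle lies under each.
- window_right (a point): centre of the right window, like the left one; guard frame x -95, y -60 mm
- red_paddle (a point): centre of the upper face of the red plastic paddle, 44x44 mm, front end of the red clamp lever, moving with it; within 6 mm of the middle of a guard window as seen from above. Shut: z 0.073 m, 17 mm below the roof's top, face tilted 12 deg up to the front. Right down: z 0.052 m, face 8 deg down to the front. Red and blue may change places.
- blue_paddle (a point): centre of the upper face of the blue plastic paddle, 44x44 mm, front end of the blue clamp lever, moving with it; within 6 mm of the middle of a guard window as seen from above. Shut: z 0.073 m, 17 mm below the roof's top, face tilted 12 deg up to the front. Right down: z 0.052 m, face 8 deg down to the front. Red and blue may change places.
- red_lever (a joint): hinge of the red clamp lever, rad: 0 = shut (paddle up, foot on the tile), 0.35 = hard stop (paddle right down, foot 17 mm up). Level axis along the guard's y, about 60 mm behind (+x of) the paddle centre, 50 mm above the bench. No spring: a stiff pivot; about 6 N down on the paddle moves it, and it stays where it is left.
- blue_lever (a joint): hinge of the blue clamp lever, rad: 0 = shut (paddle up, foot on the tile), 0.35 = hard stop (paddle right down, foot 17 mm up). Level axis along the guard's y, about 60 mm behind (+x of) the paddle centre, 50 mm above the bench. No spring: a stiff pivot; about 6 N down on the paddle moves it, and it stays where it is left.
- tile: stencilled ceramic tile, 200 x 200 x 9 mm, loose, lying on the fixture's base plate behind the guard, under both clamp feet; origin at the centre of its underside, 12 mm over the bench. To be left lying.
- pot: pigment pot with blue screw lid, 64 mm across, 70 mm high, loose, on the bench beside the fixture; origin at the centre of its underside. Bystander.
- tape: roll of masking tape lying flat, 98 mm across, 25 mm high, loose, on the bench beside the fixture; origin at the centre of its underside. Bystander.

How it is judged:
By the outcome, as a careful person would: the job done as asked, in the order asked, and still so for the second after the job is handed in, with the robot touching nothing.
It also fails if it takes over 42 s, if anything falls off the work surface, if the arm or the gripper's body presses on something with over 40 N, if the wrist force passes 120 N, or if a joint passes its speed limit or range.

## Working session

There is one attempt and no reset: what is moved stays moved. The work goes in short steps, each a Python script; the robot and the scene stay as the last script left them, time stands still between calls to the robot, and variables do not carry over. Pictures are saved under pics/ and viewed, at most 10 in all, crops included, and the job is handed in when it is done.

```bash
mkdir -p pics; ls
cat > h.py <<'E'
import numpy as np, cv2
from cell import manip
def K(m): return 192/np.tan(np.radians(m["vertical_fov"])/2)
def ray(name,uv):
    m=manip.camera_model(name); T=np.linalg.inv(np.array(m["world_to_cam"])); f=K(m)
    d=np.array([(uv[0]-m["cx"])/f,(uv[1]-m["cy"])/f,1.]); return T[:3,3],T[:3,:3]@d
def onplane(name,uv,z):
    o,d=ray(name,uv); return o+d*(z-o[2])/d[2]
def cloud(name,dep):
    m=manip.camera_model(name); T=np.linalg.inv(np.array(m["world_to_cam"])); f=K(m)
    v,u=np.mgrid[:384,:512]; P=np.stack([(u-m["cx"])/f*dep,(v-m["cy"])/f*dep,dep],-1)
    return P@T[:3,:3].T+T[:3,3]
E
python3 - <<'E'
from h import *
for n in("top","scene"):
    p,d=manip.capture(n); cv2.imwrite(f"pics/{n}0.png",p); np.save(n+"0.npy",d)
    m=manip.camera_model(n); print(n,m["vertical_fov"],m["cx"],m["cy"],np.linalg.inv(np.array(m["world_to_cam"])).round(3).tolist(),(d>0).mean())
print(manip.get_state())
print(manip.camera_model("wrist"))
E
```

```text
pics
top 49.90280193069404 258.45979040816684 194.75108609800915 [[0.015, -0.993, 0.116, 0.489], [-1.0, -0.012, 0.026, 0.129], [-0.025, -0.116, -0.993, 1.204], [0.0, 0.0, 0.0, 1.0]] 0.9960378011067709
scene 48.08175748440821 253.37009453428348 190.62756745938876 [[0.73, -0.465, 0.501, -0.054], [-0.683, -0.49, 0.541, -0.557], [-0.006, -0.737, -0.676, 0.969], [0.0, 0.0, 0.0, 1.0]] 0.9959615071614584
{'time': 0.1, 'qpos': array([ 1.08653323e+00,  3.07466144e-01,  1.50753286e+00, -5.06908697e-06,
        1.32839096e+00, -7.35013099e-02]), 'dq': array([ 0.00083951, -0.00186954, -0.00317066, -0.00125081,  0.00060989,
        0.0006954 ]), 'tau': array([ 4.71981530e-04, -4.58525312e+01, -2.52609247e+01, -2.75905459e-04,
        5.65092283e-03,  1.25311217e-05]), 'tool_pos': array([0.22935382, 0.52664002, 0.24919521]), 'tcp_rot': array([-3.13979984e+00, -1.27079906e-04,  2.73083198e+00]), 'ft_force': array([0.12423069, 0.23369101, 0.77226016]), 'wrist_torque': array([ 0.05773866,  0.01025123, -0.01430175]), 'grip_force': 0.0, 'finger_gap': 0.08521414834243105}
{'vertical_fov': 65.70646984690485, 'cx': 252.49412970160466, 'cy': 195.95570667233878, 'T_tool_cam': array([[ 3.01612194e-04, -9.47082828e-01, -3.20989138e-01,
         8.35239802e-02],
       [ 9.99999818e-01,  1.17995988e-04,  5.91484706e-04,
         1.02370306e-03],
       [-5.22309578e-04, -3.20989258e-01,  9.47082691e-01,
        -1.24122772e-01],
       [ 0.00000000e+00,  0.00000000e+00,  0.00000000e+00,
         1.00000000e+00]])}
```

View pics/top0.png

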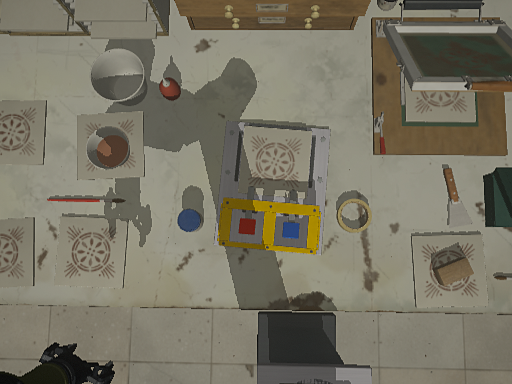

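View pics/scene0.png

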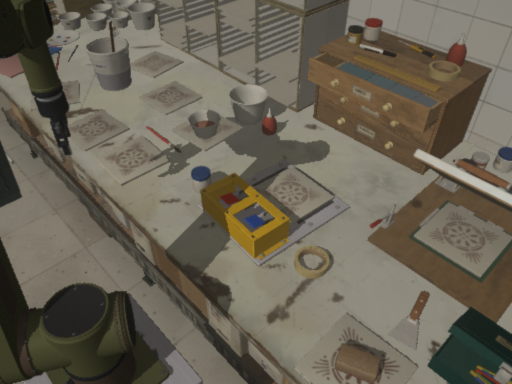

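```bash
cat > see.py <<'E'
from h import *
from scipy import ndimage as ni
def masks(p):
    h=cv2.cvtColor(p,cv2.COLOR_BGR2HSV).astype(int); H,S,V=h[...,0],h[...,1],h[...,2]
    return dict(y=(H>18)&(H<32)&(S>150)&(V>60),r=((H<6)|(H>172))&(S>130)&(V>50),b=(H>100)&(H<125)&(S>130)&(V>50))
def biggest(m):
    l,n=ni.label(m); return l==1+np.argmax(ni.sum(m,l,range(1,n+1)))
E
python3 - <<'E'
from see import *
for n in("top","scene"):
    p=cv2.imread(f"pics/{n}0.png"); d=np.load(n+"0.npy"); C=cloud(n,d); M=masks(p)
    y=biggest(M["y"]); z=C[...,2]; roof=y&(abs(z-.09)<.012)
    print(n,"roof z pct",np.percentile(z[y],[5,25,50,75,95]).round(4),roof.sum())
    P=C[roof]; A=np.c_[P[:,:2],np.ones(len(P))]; print(" plane",np.linalg.lstsq(A,P[:,2],rcond=None)[0].round(3))
    pts=np.argwhere(roof)[:,::-1]
    W=np.array([onplane(n,q,.09) for q in pts])[:,:2].astype(np.float32)
    print(" outline rect",cv2.minAreaRect(W*1000))
    fill=ni.binary_fill_holes(roof); l,k=ni.label(fill&~roof)
    for i in range(1,k+1):
        a=(l==i)
        if a.sum()>150:
            w=np.array([onplane(n,q,.09) for q in np.argwhere(a)[:,::-1]])[:,:2].astype(np.float32)
            print(" hole",a.sum(),cv2.minAreaRect(w*1000))
    near=cv2.dilate(y.astype(np.uint8),np.ones((9,9)))>0; near=ni.binary_fill_holes(near)
    for c in"rb":
        m=M[c]&near
        if m.any():
            m=biggest(m); q=np.argwhere(m)[:,::-1].mean(0)
            print(" ",c,m.sum(),q.round(1),"depth pt",np.median(C[m],0).round(4),"ray@.073",onplane(n,q,.073).round(4))
E
```

```text
top roof z pct [0.0205 0.0889 0.0905 0.092  0.0941] 2452
 plane [-0.    -0.001  0.091]
 outline rect ((536.8550415039062, 129.3884735107422), (261.7182312011719, 129.79808044433594), 85.63883972167969)Traceback (most recent call last):
  File "<stdin>", line 14, in <module>
  File "h.py", line 8, in onplane
    o,d=ray(name,uv); return o+d*(z-o[2])/d[2]
        ~~~^^^^^^^^^
  File "h.py", line 5, in ray
    m=manip.camera_model(name); T=np.linalg.inv(np.array(m["world_to_cam"])); f=K(m)
ValueError: time passes only in moves, steps and waits
```

```bash
sed -i 's/manip.camera_model(name)/cm(name)/; 2a import functools\n@functools.cache\ndef cm(n): return manip.camera_model(n)' h.py
cat > a.py <<'E'
from see import *
for n in("top","scene"):
    p=cv2.imread(f"pics/{n}0.png"); d=np.load(n+"0.npy"); C=cloud(n,d); M=masks(p)
    y=biggest(M["y"]); z=C[...,2]; roof=y&(abs(z-.09)<.012)
    print(n,"roof z",np.median(z[roof]))
    on=lambda a:np.array([onplane(n,q,.09) for q in np.argwhere(a)[:,::-1]])[:,:2].astype(np.float32)*1000
    print(" outline rect",cv2.minAreaRect(on(roof)))
    fill=ni.binary_fill_holes(ni.binary_closing(roof)); l,k=ni.label(fill&~roof)
    for i in range(1,k+1):
        if (l==i).sum()>150: print(" hole",(l==i).sum(),cv2.minAreaRect(on(l==i)))
    near=ni.binary_fill_holes(ni.binary_dilation(y,iterations=4))
    for c in"rb":
        m=M[c]&near
        if m.any():
            m=biggest(m); q=np.argwhere(m)[:,::-1].mean(0)
            print(" ",c,m.sum(),q.round(1),"depth pt",np.median(C[m],0).round(4),"ray@.073",onplane(n,q,.073).round(4))
E
python3 a.py
```

```text
top roof z 0.09065062408861657
 outline rect ((536.8550415039062, 129.3884735107422), (261.7182312011719, 129.79808044433594), 85.63883972167969)
 hole 1087 ((533.6140747070312, 189.747802734375), (87.94654083251953, 89.40108489990234), 85.57317352294922)
 hole 1094 ((524.8471069335938, 70.16390228271484), (88.40031433105469, 88.8607406616211), 85.61639404296875)
  r 240 [246.8 225.9] depth pt [0.5343 0.189  0.0736] ray@.073 [0.5345 0.1893 0.073 ]
  b 244 [290.5 229.9] depth pt [0.525  0.0712 0.0737] ray@.073 [0.5253 0.0699 0.073 ]
scene roof z 0.08999857243569936
 outline rect ((533.2833251953125, 122.34962463378906), (268.5963439941406, 137.72232055664062), 85.35926055908203)
 hole 568 ((532.7748413085938, 186.66555786132812), (85.71298217773438, 90.49698638916016), 86.7483901977539)
 hole 674 ((524.2821655273438, 68.22019958496094), (86.85936737060547, 87.3864974975586), 85.57230377197266)
  r 116 [229.6 198.6] depth pt [0.5327 0.1844 0.0737] ray@.073 [0.5336 0.185  0.073 ]
  b 136 [253.8 220.7] depth pt [0.5235 0.0665 0.074 ] ray@.073 [0.5238 0.0676 0.073 ]
```

```bash
cat > press.py <<'E'
from see import *
yaw=-0.073; gx=np.array([np.cos(yaw),np.sin(yaw)])
O=[np.pi,0,np.pi+yaw]
def show(t):
    s=manip.get_state(); print(t,round(s["time"],2),s["tool_pos"].round(4),s["ft_force"].round(1),s["tcp_rot"].round(3),round(s["finger_gap"],4))
def press(xy):
    x,y=np.array(xy)-0.005*gx
    manip.movep([x,y,.16],O); show("above")
    manip.move_l([x,y,.105],.1)
    c=manip.move_l([x,y,.078],.03,threshold=3); show(f"contact {c}")
    c=manip.move_l([x,y,.060],.02,threshold=25); show(f"stop {c}")
    manip.move_l([x,y,.16],.1); show("up")
E
python3 - <<'E'
from press import *
manip.clamp(20); show("closed")
press([.534,.188])
p,d=manip.capture("top"); cv2.imwrite("pics/top1.png",p)
E
```

```text
closed 0.87 [0.2297 0.5272 0.25  ] [ 0.   0.2 -0.1] [3.142 0.    2.731] 0.0002
above 2.55 [0.5289 0.1891 0.1602] [-0.7 -0.1  0.6] [3.141 0.    3.069] 0.0001
contact True 3.77 [0.5288 0.1884 0.0924] [ 0.5  0.1 -0. ] [ 3.141 -0.     3.068] 0.0001
stop True 4.91 [0.5262 0.1884 0.0701] [-1.7  0.1  8.5] [-3.141 -0.005  3.068] -0.0002
up 5.97 [0.5284 0.1882 0.1593] [ 1.7  1.1 -0.6] [-3.14  -0.008  3.068] -0.0002
```

```bash
cat > look.py <<'E'
from press import *
import sys
def look(tag):
    show("look")
    for n in("top","scene"):
        p,d=manip.capture(n); cv2.imwrite(f"pics/{n}{tag}.png",p); np.save(f"{n}{tag}.npy",d)
        C=cloud(n,d); M=masks(p); 
        for c,w in(("r",(.534,.189)),("b",(.525,.070))):
            e=C[...,:2]-w; gy=np.array([-gx[1],gx[0]])
            m=M[c]&(abs(e@gx)<.04)&(abs(e@gy)<.04)&(C[...,2]<.085)
            if m.sum()>30:
                P=C[m]; q=P[:,:2]-w; A=np.c_[q@gx,np.ones(len(P))]; s=np.linalg.lstsq(A,P[:,2],rcond=None)[0]
                print(n,c,m.sum(),"slope deg",np.degrees(np.arctan(s[0])).round(1),"z",s[1].round(4))
E
python3 - <<'E'
from look import *
manip.move_l([.38,.0,.25],.25)
look("2")
E
```

```text
look 7.19 [3.803e-01 3.000e-04 2.498e-01] [-0.3  1.1  0.4] [-3.141 -0.006  3.068] -0.0
top r 239 slope deg 9.2 z 0.0519
top b 242 slope deg -9.0 z 0.0734
scene b 138 slope deg -12.2 z 0.0735
```

Run:
```python
from look import *
press([.525,.0695])
manip.move_l([.40,-.12,.27],.25)
look("3")
a=cv2.imread("pics/top3.png")[90:290,150:400]; b=cv2.imread("pics/scene3.png")[140:290,160:370]
cv2.imwrite("pics/v3.png",np.hstack([cv2.resize(a,(400,320)),cv2.resize(b,(400,320))]))
```

```text
above 8.04 [0.5189 0.07   0.1595] [-0.2 -0.1  0. ] [-3.141e+00 -3.000e-03  3.070e+00] -0.0001
contact True 9.27 [0.5198 0.0699 0.0923] [-0.  -0.2  0.3] [ 3.142e+00 -1.000e-03  3.069e+00] 0.0
stop True 10.39 [0.517 0.07  0.07 ] [-1.6 -0.9  9.8] [-3.141 -0.005  3.069] 0.0002
up 11.45 [0.5194 0.0698 0.1593] [0.5 0.5 0.2] [-3.141 -0.008  3.068] -0.0001
look 12.6 [ 0.3998 -0.1195  0.2695] [ 0.6 -0.1 -0.1] [ 3.141 -0.008  3.068] -0.0002
top r 238 slope deg 8.0 z 0.0519
top b 231 slope deg 8.8 z 0.0523
scene r 87 slope deg 7.5 z 0.0518
scene b 99 slope deg 6.3 z 0.0518
```

View pics/v3.png

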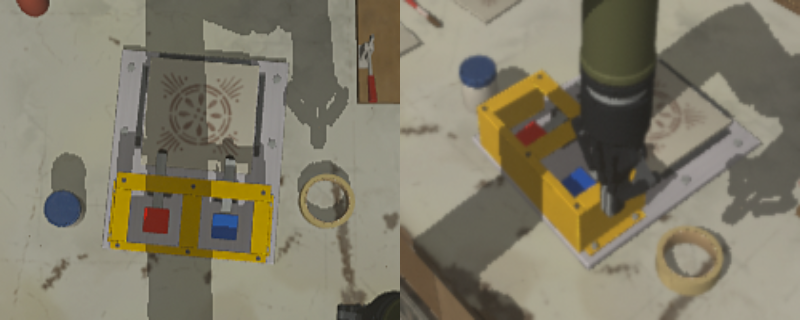

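Both paddles (red at about (155,220), blue at about (225,227) in the left crop) sit down at z ≈ 0.052 m with an 8° forward slope. The tile, pot and tape are where they were, and the hand is well clear.

```bash
python3 -c "
from cell import manip
print(manip.finish_job())"
```

```text
the job is handed in; nothing more can be done
None
```

I pressed the red lever and then the blue lever down to the stop; both read z ≈ 0.052 m afterwards. The job is handed in at about 12.6 s, with the hand clear and no sign of contact with the guard or of the tile, pot or tape having moved.

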